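# Reload the soak rack under its sprung bar and start the timer

## Task

Reload the soak rack: unbolt its sprung yellow bar and let it up, and lay every orange switch body from the white mat upright in a pocket of its own (those in the heap and round the blue tray stay). Then wind the bar back down over them against its spring, keep hold of it while you slide the bolt fully home under the red keeper, and only then start the soak timer by pulling its sprung knob out to the stop, holding it there for about a second and letting it go back. Leave the other things on the bench where they are.

Things in the scene. Friction and masses are not known exactly. Their poses are not given: they have to be found in the camera images.
- rack: Soak rack fixed to the bench: aluminium base 196 x 300 mm, 6 mm thick, origin at the centre of its underside on the bench; x points to the hinged rear, y to the keeper side. Four pockets in a row along y. Grey lands 6 mm high (tops at z 12 mm) stand between the pockets. At the front left corner (rack x -85, y 163 to 207 mm) stands the red keeper, 58 mm high: a post with a tongue at rack y 163 to 195 mm, under which the bolt goes.
- pocket_0 (a point): Centre of pocket 0 of the rack, 19.5 mm above the bench, where the centre of a seated switch body comes to lie. The pocket is 79 mm long (rack x), 51 mm wide (rack y) and 6 mm deep, rubber floor at z = 6 mm; pockets are 70 mm apart along rack y. Axes as the rack's.
- pocket_1 (a point): Centre of pocket 1 of the rack, 19.5 mm above the bench, where the centre of a seated switch body comes to lie. The pocket is 79 mm long (rack x), 51 mm wide (rack y) and 6 mm deep, rubber floor at z = 6 mm; pockets are 70 mm apart along rack y. Axes as the rack's.
- pocket_2 (a point): Centre of pocket 2 of the rack, 19.5 mm above the bench, where the centre of a seated switch body comes to lie. The pocket is 79 mm long (rack x), 51 mm wide (rack y) and 6 mm deep, rubber floor at z = 6 mm; pockets are 70 mm apart along rack y. Axes as the rack's.
- pocket_3 (a point): Centre of pocket 3 of the rack, 19.5 mm above the bench, where the centre of a seated switch body comes to lie. The pocket is 79 mm long (rack x), 51 mm wide (rack y) and 6 mm deep, rubber floor at z = 6 mm; pockets are 70 mm apart along rack y. Axes as the rack's.
- bar_hinge_line (a point): Point on the axis of the trap bar's hinge, in the middle of it, 42 mm above the bench at the rear of the rack (rack x +85 mm). The axis runs along rack y.
- trap_bar (a joint): Angle of the yellow trap bar: 0 = lying down level over the pockets, 1.85 rad = fully up and leaning back a little, where its torsion spring carries it and holds it against a stop. It takes about 6 N at the grip sleeve to keep it down. The bar is a frame, two side arms 290 mm apart, a cross bar 85 mm from the hinge whose underside is 3 mm above seated switch bodies when down, and a 12 mm round front tube 170 mm from the hinge.
- bolt (a joint): Slide of the bolt along the front tube toward the keeper (rack +y): 0 = withdrawn, 0.030 m = fully home. It stays where it is left; bolted needs the bar right down, then the bolt more than 0.020 m. It enters under the keeper's tongue only with the bar right down, and meets the tongue from above if it is slid out early. It starts bolted.
- grip_sleeve (a point): Centre of the black grip sleeve, 22 mm in diameter, 50 mm long along rack y, with thin red end rings; it moves along with the bolt. At rack (-85, 75 + slide, 42) mm when the bar is down; at bar angle a it is 170 mm cos(a) in front of the hinge axis and 170 mm sin(a) above it. It spins freely on the tube, so fingers that pinch it across can keep pointing down as the bar swings.
- timer: Soak timer, a grey box with a white dial on top, 62 mm high (top at 70 mm), fixed to the bench; its slide track runs out of its front (timer -x). Origin on the bench under the box, x points from the track to the box.
- pull_knob (a joint): How far the timer's knob is pulled out along timer -x: 0 = home, 0.045 m = at its stop. A spring draws it back; about 3 N at the start and 7 N at the stop, plus drag (40 N per m/s).
- knob_grip (a point): Centre of the timer knob's grip height, 50 mm above the bench: an upright round black post 18 mm in diameter from z = 22 to 62 mm with a red cap 23 mm wide, top at 72 mm. At home it stands 53 mm before the timer's origin with 8 mm free between post and box; pinch it from its two sides (along timer y), which are free.
- switch_0_center (a point): Orange moulded switch body, 42 mm (its x) by 69 mm (its y), 27 mm high, about 32 g, at first somewhere on the white mat (270 x 290 mm, flat) at the right of the rack; this point is its centre, 13.3 mm above its underside. Grasp it across the 42 mm. In a pocket its y lies along the rack's x, either way round. Absent in some runs.
- switch_1_center (a point): Orange moulded switch body, 42 mm (its x) by 69 mm (its y), 27 mm high, about 32 g, at first somewhere on the white mat (270 x 290 mm, flat) at the right of the rack; this point is its centre, 13.3 mm above its underside. Grasp it across the 42 mm. In a pocket its y lies along the rack's x, either way round. Absent in some runs.
- switch_2_center (a point): Orange moulded switch body, 42 mm (its x) by 69 mm (its y), 27 mm high, about 32 g, at first somewhere on the white mat (270 x 290 mm, flat) at the right of the rack; this point is its centre, 13.3 mm above its underside. Grasp it across the 42 mm. In a pocket its y lies along the rack's x, either way round. Absent in some runs.
- switch_3_center (a point): Orange moulded switch body, 42 mm (its x) by 69 mm (its y), 27 mm high, about 32 g, at first somewhere on the white mat (270 x 290 mm, flat) at the right of the rack; this point is its centre, 13.3 mm above its underside. Grasp it across the 42 mm. In a pocket its y lies along the rack's x, either way round. Absent in some runs.
- tape_green: Roll of green tape, 69 mm across, 24 mm high, lying flat. Bystander, not to be moved.
- reel: Solder reel, 62 mm across, 48 mm high. Bystander, not to be moved.
- tin: Round tin, 67 mm across, 34 mm high. Bystander, not to be moved.
- counter: Round white tally counter, 46 mm across, 26 mm high. Bystander, not to be moved.
- flux: Flux bottle, 38 mm across, 112 mm high. Bystander, not to be moved.
- pen: Black marker, 138 mm long. Bystander, not to be moved.
- driver: Screwdriver with yellow handle, 172 mm long. Bystander, not to be moved.
Mind the look-alikes: they are no part of the job. Leave any black or purple look-alike of the part that bears switch_2_center alone.

How it is judged:
By the outcome, as a careful person would: the job done as asked, in the order asked, and still so for the second after the job is handed in, with the robot touching nothing.
Of switch_0, switch_1, switch_2, switch_3 only 2 to 4 are there at a start; the rules pass over those that are not, and their reading is None.
At some moment in a run one of switch_0, switch_1, switch_2, switch_3 may be knocked a few centimetres aside while the robot is not near it.
It also fails if it takes over 210 s, if anything falls off the work surface, if the arm or the gripper's body presses on something with over 40 N, if the wrist force passes 120 N, or if a joint passes its speed limit or range.

## Robot

A 6-joint arm with a two-finger parallel gripper is mounted at the origin on a cart in front of the work surface, level with it; the furniture and walls round the work are solid. World frame = base frame: x ahead of the robot, y to its left, z up, the work surface at z = 0. Lengths are in m, angles in rad, forces in N, time in s.
With the tool pointing down it reaches from about 0.35 to 0.85 m from the base axis. Payload 8.1 kg.
Tool frame: the origin (TCP) lies midway between the tips of the shut fingers; the grasp point (between the pads) lies 19 mm behind it (robot.grip_point_offset is the distance from the TCP to the grasp point, in m); z points along the fingers, y is the line along which they close (so a half turn about z gives the same grasp; the last joint's range is limited). The gripper opens to 93 mm and grips with 3 to 60 N. Pads are 15 mm wide; open, the fingers measure 128 mm over their backs; the gripper's body (75 mm by 188 mm) begins 65 mm behind the grasp point.
Start: joints at [1.252, 0.13, 1.488, -0, 1.523, -0.085], TCP at [0.139, 0.584, 0.219] pointing down, gripper open.
Joint ranges: [-2.96, 2.96], [-0.89, 2.26], [0.02, 2.5], [-1.34, 4.48], [0, 2.73], [-2.66, 2.66]. Speed limits (rad/s): [2.39, 2.39, 2.79, 3.14, 3.14, 3.14].

## Interface

Orientations are given as a rotation vector (axis times angle).
In Python, from plant import robot, read_camera, job gives the robot as it stands.
- The arm moves only by the shell command python3 -m inch 'ROWS' [FORCE]. ROWS is JSON, one flat list of numbers, 5 for each row, row after row: the shift along the world's x, y, z in mm, then the turn about the world's z in degrees, then the opening in per cent of the stroke, from 0 (shut) to 100 (fully open). In form: [dx, dy, dz, yaw, hand, dx, dy, dz, yaw, hand, ...]. A call has 1 to 10 rows; each row is the pose to reach, as a shift and turn from the pose commanded when the call began; what a row does not reach only later rows make up. A row lasts 1/12 s, in which the tool goes at most 41.7 mm and 7.16 degrees, less where a joint would pass 70% of its speed; a pose out of reach is approached as far as the arm can. A call with a gripper value outside its range is refused whole. The fingers move at their own pace and stop on an object; FORCE is the grip in N (left out, the last holds). Time passes only in rows, so rows that repeat a pose let the fingers close. It gives the time, the measured TCP pose, the force, the opening and the grip force at its end, in the units of the state.
- robot.read_state(): the state, without advancing time (a new reading comes with each control period).
- read_camera(name): name is "side" or "top" or "wrist"; returns a dict with "image" (480x640x3 uint8, blue, green, red), "K" (3x3 intrinsics, pixels), "extrinsics" (4x4, takes a point from world to camera coordinates); the wrist camera has in their place "mount" (4x4, takes a point from camera to tool coordinates, whose origin is the TCP and whose axes are the flange's). Camera axes: x right, y down, z forward; pixel columns grow to the right and rows downward; lengths in m; the calibration is good to about 2 mm. A picture is of the moment at which its call begins: read the wrist's pose just before it. There is no depth.
- job.close_job(): hands the job in; it is judged then, once.
The state is a dict: "t": time; "q": joint angles; "dq": joint speeds; "joint_torque": joint torques, N m; "tool_pos": TCP position; "orientation": TCP orientation; "force": force on the tool from outside, world axes, zero at the start; "wrist_torque": the same for the moment, N m; "opening": finger opening in m; "gripper_force": force on a finger pad.
Only numpy, scipy, OpenCV 4.12 (cv2) and the standard library are available. Lean on these libraries where they do the work, as an engineer would, in place of code of your own. Each camera call takes 0.05 s, during which the arm holds its last target. There are 200 camera calls.

## Working session

There is one attempt and no reset: what is moved stays moved. The work goes in short steps, Python scripts to look and compute and a shell command to move; the robot and the scene stay as the last step left them, time stands still between calls to the robot, and variables do not carry over. Pictures are saved under pics/ and viewed, at most 16 in all, crops included, and the job is handed in when it is done.

```bash
ls; mkdir -p pics; cat > h.py <<'E'
import numpy as np, cv2
from plant import robot, read_camera, job
from scipy.spatial.transform import Rotation as R
def cam(name):
    s=robot.read_state(); c=read_camera(name)
    if name=='wrist':
        T=np.eye(4); T[:3,:3]=R.from_rotvec(s['orientation']).as_matrix(); T[:3,3]=s['tool_pos']
        c['extrinsics']=np.linalg.inv(T@np.array(c['mount']))
    return c
def ray(c,u,v):
    E=np.linalg.inv(np.array(c['extrinsics'])); d=E[:3,:3]@np.linalg.inv(c['K'])@np.array([u,v,1.]); return E[:3,3],d
def onz(c,u,v,z):
    o,d=ray(c,u,v); return o+d*(z-o[2])/d[2]
def proj(c,p):
    q=np.array(c['extrinsics'])@np.r_[p,1]; q=np.array(c['K'])@q[:3]; return q[:2]/q[2]
E
python3 - <<'E'
from h import *
for n in ('top','side','wrist'):
    c=cam(n); cv2.imwrite(f'pics/{n}0.png',c['image']); E=np.linalg.inv(c['extrinsics']); print(n,E[:3,3].round(3),E[:3,2].round(2),c['K'][0][0])
s=robot.read_state(); print(s)
E
```

```text
pics
top [ 0.264 -0.138  1.558] [ 0.2  -0.   -0.98] 554.4196469371119
side [ 0.515 -1.59   0.931] [ 0.04  0.86 -0.51] 559.2714081778223
wrist [0.072 0.599 0.384] [ 0.25 -0.06 -0.97] 352.04067465160574
{'t': 0.15, 'q': array([ 1.25161776e+00,  1.30964745e-01,  1.48903112e+00, -1.90096451e-05,
        1.52303426e+00, -8.53668827e-02]), 'dq': array([ 0.00146496, -0.00295558, -0.00340248,  0.00012391, -0.00091901,
        0.00058254]), 'joint_torque': array([ 2.50022267e-04, -5.60468531e+01, -4.92337453e+01,  7.68137304e-02,
        3.06267198e-02, -6.05676678e-05]), 'tool_pos': array([0.13883616, 0.58325243, 0.21784105]), 'orientation': array([-3.66401481e-01, -3.11988011e+00,  2.21774121e-03]), 'force': array([-0.00339962,  0.39494619, -0.70652408]), 'wrist_torque': array([-0.01632092, -0.02539703,  0.02503256]), 'gripper_force': 0.0, 'opening': 0.09306614416548369}
```

View pics/top0.png

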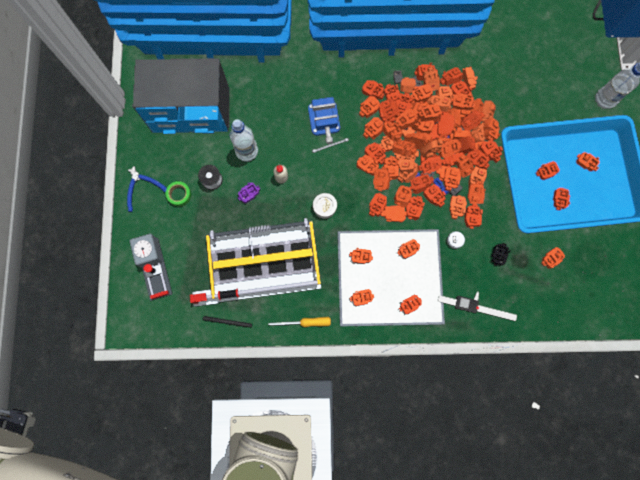

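View pics/side0.png

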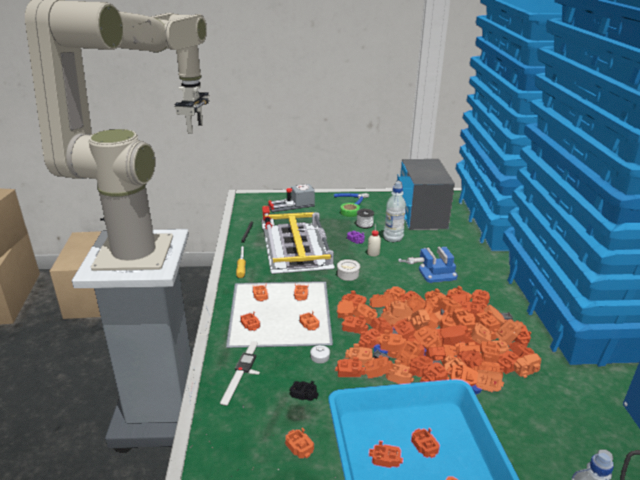

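The top view shows the rack at about (263,262), with the red keeper at (198,298) and the grip sleeve at about (230,294). The timer is at (145,250) with its knob at (153,268).

Four orange bodies lie on the mat, at (361,256), (408,248), (362,297) and (411,304). The look-alikes are:
- the purple one at (248,192)
- the black one at (500,254)
- the loose orange one at (553,258)
- the ones in the tray, around (565,175)
- the heap at (430,140)

The four on the mat are the ones I want. Next I'll check them and the rack in a crop.

```bash
python3 - <<'E'
from h import *
c=cam('top'); im=c['image']
cr=im[210:330,120:460]; cv2.imwrite('pics/crop1.png',cv2.resize(cr,None,fx=2.35,fy=2.35,interpolation=cv2.INTER_CUBIC)[:,:799])
hsv=cv2.cvtColor(im,cv2.COLOR_BGR2HSV)
def blobs(lo,hi,box,z,mn=8):
    m=cv2.inRange(hsv,lo,hi); x0,y0,x1,y1=box; k=np.zeros_like(m); k[y0:y1,x0:x1]=m[y0:y1,x0:x1]
    n,l,st,ce=cv2.connectedComponentsWithStats(k)
    for i in range(1,n):
        if st[i,4]>=mn:
            pts=np.argwhere(l==i)[:,::-1]; w=np.array([onz(c,u,v,z)[:2] for u,v in pts]); ev,V=np.linalg.eigh(np.cov(w.T))
            print(ce[i].round(1),st[i],'w',w.mean(0).round(4),'ang',np.degrees(np.arctan2(V[1,1],V[0,1])).round(1),'sd',(ev**.5*1e3).round(1))
print('orange');blobs((3,150,100),(15,255,255),(338,230,442,326),.013)
print('yellow');blobs((20,120,100),(35,255,255),(200,215,325,302),.045,20)
print('red');blobs((170,120,80),(180,255,255),(130,230,330,310),.05)
print('red2');blobs((0,150,80),(4,255,255),(130,230,330,310),.05)
E
```

```text
orange
[408.4 248.6] [398 240  22  18 243] w [ 0.5548 -0.3932] ang 120.2 sd [ 9.8 16.4]
[361.  255.7] [350 249  22  14 244] w [ 0.537 -0.258] ang 87.9 sd [10.2 15.7]
[361.7 297.3] [350 290  24  16 250] w [ 0.4194 -0.256 ] ang 105.4 sd [ 9.8 16.1]
[410.2 304.2] [400 295  21  19 246] w [ 0.3976 -0.3901] ang 121.8 sd [ 9.7 16.1]
yellow
[262.4 258.3] [ 206  222  115   77 1255] w [0.5294 0.0173] ang 96.4 sd [ 29.8 108.2]
red
red2
[147.4 267.8] [143 264  10   8  55] w [0.5078 0.3333] ang 61.9 sd [5.3 6.5]
[158.8 294.3] [150 291  18   8  66] w [0.434 0.299] ang 105.0 sd [ 3.  13.6]
[236.4 293.1] [236 290   2   7   8] w [0.4333 0.0877] ang -168.1 sd [0.9 5.7]
[218.8 295. ] [218 293   2   6   8] w [0.4291 0.1357] ang -171.5 sd [1.1 5.1]
[197.3 297.7] [190 294  17   9 123] w [0.4227 0.1939] ang 96.5 sd [ 6.1 12.6]
```

View pics/crop1.png

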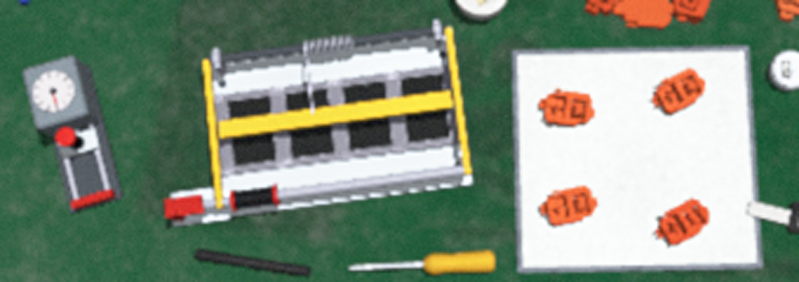

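The crop confirms the choice. Four orange bodies lie on the mat with their switch faces up. The sleeve with its red rings sits beside the red keeper, so the rack starts bolted, at a yaw of about 6°. The knob's red cap is in front of the timer box. Now I'll move above the sleeve.

```bash
python3 -m inch '[21,-33,0,-5,60,42,-67,0,-10,60,63,-100,0,-15,60,84,-134,0,-20,60,104,-168,0,-25,60,125,-202,0,-30,60,146,-235,0,-35,60,167,-269,0,-40,60,188,-303,0,-45,60,208,-336,0,-50,60]' 
python3 -m inch '[21,-33,0,-5,60,42,-67,0,-10,60,63,-100,0,-15,60,80,-128,0,-20,60,84,-135,0,-20,60,84,-135,0,-20,60]'
cat >> h.py <<'E'
def blobs(c,lo,hi,box,z,mn=8):
    m=cv2.inRange(cv2.cvtColor(c['image'],cv2.COLOR_BGR2HSV),lo,hi); x0,y0,x1,y1=box; k=np.zeros_like(m); k[y0:y1,x0:x1]=m[y0:y1,x0:x1]
    n,l,st,ce=cv2.connectedComponentsWithStats(k)
    for i in range(1,n):
        if st[i,4]>=mn:
            pts=np.argwhere(l==i)[:,::-1]; w=np.array([onz(c,u,v,z)[:2] for u,v in pts]); ev,V=np.linalg.eigh(np.cov(w.T))
            print(ce[i].round(1),st[i],'w',w.mean(0).round(4),'ang',np.degrees(np.arctan2(V[1,1],V[0,1])).round(1),'sd',(ev**.5*1e3).round(1))
E
python3 - <<'E'
from h import *
c=cam('wrist'); cv2.imwrite('pics/w1.png',c['image']); s=robot.read_state(); print(s['tool_pos'],s['orientation'],s['q'])
print('red');blobs(c,(0,120,60),(5,255,255),(0,0,640,480),.042,40)
blobs(c,(172,120,60),(180,255,255),(0,0,640,480),.042,40)
E
```

```text
t: 1.03
tool_pos: [0.3475, 0.2459, 0.2187]
orientation: [1.656, 2.669, 0.001]
force: [0.5, -0.0, -0.7]
opening: 0.0558
gripper_force: 0.0
t: 1.53
tool_pos: [0.4316, 0.1108, 0.2184]
orientation: [-2.093, -2.343, 0.001]
force: [-0.0, 0.5, -0.5]
opening: 0.0556
gripper_force: 0.0
[0.43095146 0.11222735 0.21840934] [-2.09046245e+00 -2.34402027e+00  4.17102173e-04] [ 1.39146257e-01 -3.00176700e-01  1.89491255e+00  4.52309672e-04
  1.54758855e+00  2.49026427e-02]
red
[356.9  17.4] [349   0  16  38 441] w [0.4407 0.2906] ang 105.6 sd [3.  8.2]
[325.5 132. ] [ 314  107   24   51 1192] w [0.4243 0.1933] ang 96.0 sd [ 6.4 13.1]
[325.5 193.9] [313 191  27   7 138] w [0.4308 0.1361] ang -173.5 sd [1.6 7.2]
[325.6 245.3] [313 241  26   8 119] w [0.4367 0.0844] ang -172.7 sd [1.7 7.6]
```

View pics/w1.png

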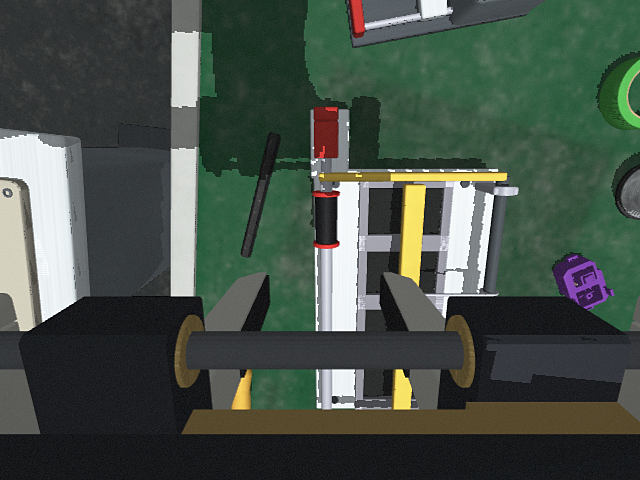

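The wrist view shows the sleeve between the red rings at (325,194) and (325,245). Its centre is about (0.434, 0.110), with the rack yaw at about 6.5°, and the keeper is at (325,132). Next I'll descend and pinch it.

```bash
python3 -m inch '[3,-2,-35,0,60,3,-2,-70,0,60,3,-2,-105,0,60,3,-2,-140,0,60,3,-2,-165,0,60,3,-2,-182,0,60,3,-2,-192,0,60,3,-2,-195,0,60,3,-2,-195,0,60,3,-2,-195,0,60]'
python3 -m inch '[0,0,0,0,15,0,0,0,0,0,0,0,0,0,0,0,0,0,0,0,0,0,0,0,0,0,0,0,0,0]' 25
```

```text
t: 2.42
tool_pos: [0.4348, 0.1114, 0.0249]
orientation: [2.088, 2.346, 0.002]
force: [-0.1, -0.7, -0.6]
opening: 0.0556
gripper_force: 0.0
t: 2.92
tool_pos: [0.433, 0.1105, 0.0234]
orientation: [-2.089, -2.345, 0.003]
force: [2.1, 0.1, 2.5]
opening: 0.0211
gripper_force: 25.0
```

```bash
python3 -m inch '[0.5,-4,0,0,0,1,-8,0,0,0,1.4,-12,0,0,0,1.8,-16,0,0,0,2.3,-20,0,0,0,2.8,-24,0,0,0,3.1,-27,0,0,0,3.4,-30,0,0,0,3.4,-30,0,0,0,3.4,-30,0,0,0]'
```

```text
t: 3.75
tool_pos: [0.4366, 0.0813, 0.0236]
orientation: [-2.089, -2.343, -0.0]
force: [-4.7, 5.3, 4.8]
opening: 0.0212
gripper_force: 25.0
```

```bash
python3 -m inch '[0.8,0.1,17,0,0,3.4,0.4,33.8,0,0,7.5,0.9,50.2,0,0,13.3,1.5,66.2,0,0,20.7,2.4,81.5,0,0,29.5,3.4,96,0,0,39.7,4.5,109.5,0,0,51.3,5.8,121.9,0,0,63.9,7.3,133.2,0,0,77.6,8.8,143.1,0,0]'
python3 -m inch '[14.7,1.7,8.4,0,0,30.1,3.4,15.3,0,0,46.1,5.2,20.7,0,0,62.6,7.1,24.4,0,0,79.4,9,26.5,0,0,96.3,10.9,26.8,0,0,113,12.9,25.5,0,0,129.7,14.7,22.5,0,0,132.9,15.1,21.7,0,0,132.9,15.1,21.7,0,0]'
```

```text
t: 4.58
tool_pos: [0.5173, 0.0907, 0.1669]
orientation: [2.088, 2.345, 0.007]
force: [14.0, 7.7, -18.5]
opening: 0.0212
gripper_force: 25.0
t: 5.42
tool_pos: [0.648, 0.1058, 0.186]
orientation: [-2.087, -2.344, 0.0]
force: [-0.0, 6.1, -5.9]
opening: 0.0213
gripper_force: 25.0
```

```bash
python3 -m inch '[0,0,0,0,40,0,0,0,0,60,0,0,0,0,60,0,0,10,0,60,0,0,40,0,60,0,0,70,0,60,0,0,90,0,60,-9,-38,90,0,60,-18,-75,90,0,60]'
python3 -m inch '[-9,-38,0,2,60,-18,-76,0,4,60,-28,-114,0,6,60,-38,-152,0,8,60,-48,-190,0,8.5,60,-58,-228,0,8.5,60,-68,-266,0,8.5,60,-78,-304,0,8.5,60,-88,-342,0,8.5,60,-98,-380,0,8.5,60]'
python3 -m inch '[-10,-38,-10,0,60,-20,-76,-30,0,60,-30,-114,-50,0,60,-32,-121,-56,0,60,-32,-121,-56,0,60,-32,-121,-56,0,60]'
cat >> h.py <<'E'
def tcp():
    s=robot.read_state(); o=s['orientation']; a=np.degrees(2*np.arctan2(o[1],o[0]))-90
    print('tcp',s['tool_pos'].round(4),'yang',round((a+90)%180-90,1),'q6',s['q'][5].round(2),'op',round(s['opening'],4),'t',s['t'])
E
python3 - <<'E'
from h import *
c=cam('wrist'); cv2.imwrite('pics/w2.png',c['image']); tcp()
blobs(c,(3,150,80),(15,255,255),(0,0,640,480),.015,300)
E
```

```text
t: 6.17
tool_pos: [0.6308, 0.03, 0.2823]
orientation: [2.083, 2.346, 0.005]
force: [0.8, -1.3, -0.0]
opening: 0.056
gripper_force: 0.0
t: 7.0
tool_pos: [0.5308, -0.3526, 0.2801]
orientation: [1.91, 2.492, -0.001]
force: [0.8, -0.4, 0.1]
opening: 0.0555
gripper_force: 0.0
t: 7.5
tool_pos: [0.4992, -0.4716, 0.2224]
orientation: [-1.912, -2.492, -0.001]
force: [0.1, -0.2, 0.5]
opening: 0.056
gripper_force: 0.0
tcp [ 0.5002 -0.471   0.2237] yang 15.1 q6 -1.09 op 0.0558 t 7.55
[303.1   5. ] [285   0  38  15 348] w [ 0.4297 -0.2851] ang -163.5 sd [3.  8.7]
[418.2  21.4] [ 395    0   51   49 1867] w [ 0.5382 -0.2704] ang 52.4 sd [10.2 12.4]
[248.5 111.2] [ 221   75   54   72 2189] w [ 0.3998 -0.3905] ang 124.8 sd [11.1 16.6]
[561.3 199.9] [  462    74   178   257 27108] w [ 0.7417 -0.3944] ang 136.1 sd [46.2 70.9]
[395.8 156. ] [ 373  122   46   67 2078] w [ 0.5558 -0.3941] ang 122.4 sd [10.9 16.7]
[444.1 295.8] [428 284  46  35 572] w [ 0.6569 -0.5281] ang -153.7 sd [ 9.1 10.8]
```

View pics/w2.png

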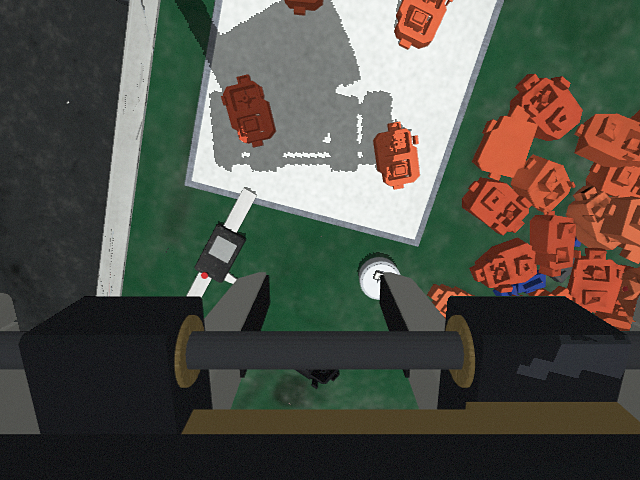

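The wrist view shows two mat bodies in full: (248,111) at about (0.399,-0.390) and (396,156) at about (0.555,-0.394). Both agree with the top view and stand upright. I'll pick the second one first.

```bash
python3 -m inch '[18,26,-20,6,66,36,52,-40,12,66,55,77,-75,16.5,66,55,77,-110,16.5,66,55,77,-145,16.5,66,55,77,-180,16.5,66,55,77,-200,16.5,66,55,77,-211,16.5,66,55,77,-214,16.5,66,55,77,-214,16.5,66]'
python3 - <<'E'
from h import *
tcp()
E
python3 -m inch '[0,0,0,0,20,0,0,0,0,10,0,0,0,0,10,0,0,0,0,10,0,0,0,0,10,0,0,0,0,10]' 12
```

```text
t: 8.38
tool_pos: [0.556, -0.3939, 0.0097]
orientation: [1.53, 2.742, -0.0]
force: [0.4, 0.0, 0.5]
opening: 0.0615
gripper_force: 0.0
tcp [ 0.556  -0.3939  0.0097] yang 31.7 q6 -1.24 op 0.0615 t 8.3833
t: 8.88
tool_pos: [0.5559, -0.3953, 0.0104]
orientation: [1.531, 2.74, -0.001]
force: [-0.2, 0.3, 6.2]
opening: 0.0413
gripper_force: 12.0
```

```bash
python3 -m inch '[0,0,30,0,10,0,0,70,0,10,0,0,110,0,10,0,0,130,0,10]'
python3 - <<'E'
from h import *
c=cam('top'); tcp()
a=np.radians(6.5); Rm=np.array([[np.cos(a),-np.sin(a)],[np.sin(a),np.cos(a)]]); o=np.array([.5297,.016])
im=cv2.resize(c['image'][205:315,180:340],None,fx=5,fy=5,interpolation=cv2.INTER_CUBIC)
for y in (-105,-35,35,105):
    p=[]
    for dx,dy in ((-39.5,-25.5),(-39.5,25.5),(39.5,25.5),(39.5,-25.5)):
        w=o+Rm@np.array([dx,y+dy])/1e3; u=proj(c,[*w,.010]); p.append((u-[180,205]+.5)*5)
    cv2.polylines(im,[np.int32(p)],True,(0,255,0),1); print((o+Rm@np.array([0,y])/1e3).round(4))
cv2.imwrite('pics/p.png',im)
blobs(c,(0,0,0),(180,255,70),(200,225,325,300),.006,60)
E
```

```text
t: 9.22
tool_pos: [0.5565, -0.396, 0.1449]
orientation: [1.53, 2.736, -0.002]
force: [-0.4, -0.5, 1.4]
opening: 0.0411
gripper_force: 11.8
tcp [ 0.5581 -0.3972  0.1487] yang 31.6 q6 -1.24 op 0.0412 t 9.2667
[ 0.5416 -0.0883]
[ 0.5337 -0.0188]
[0.5257 0.0508]
[0.5178 0.1203]
[226.4 227.8] [208 225  40   8 170] w [0.6267 0.1251] ang 93.5 sd [ 4.2 31.5]
[300.6 255.3] [291 242  20  28 416] w [ 0.5426 -0.0869] ang -172.6 sd [13.4 21.4]
[275.9 258.8] [267 246  19  27 419] w [ 0.5338 -0.0168] ang -174.2 sd [13.5 21.2]
[251.4 262.1] [242 249  19  27 415] w [0.5256 0.0528] ang -171.8 sd [13.2 21.3]
[226.8 265.2] [218 252  19  28 416] w [0.5181 0.1223] ang -173.4 sd [13.1 21.5]
```

View pics/p.png

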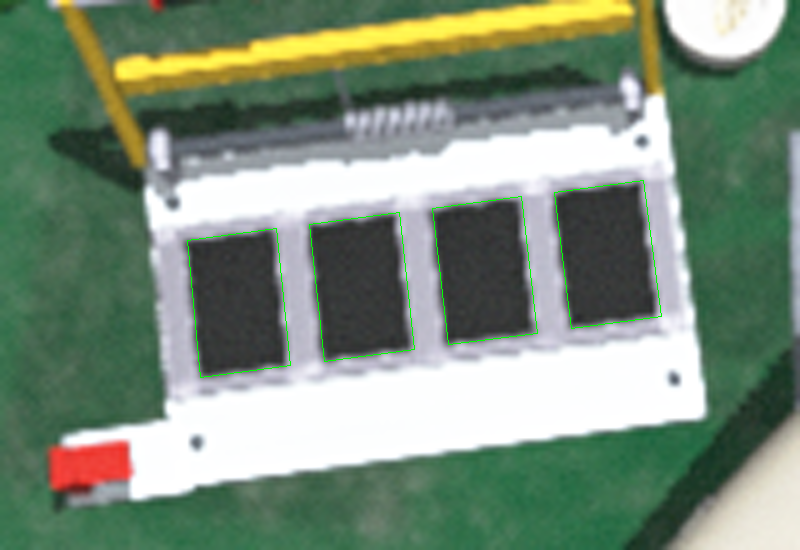

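The predicted pocket outlines lie on the dark floors to within about 1 mm. Next I'll carry the first body to the rightmost pocket.

```bash
python3 -m inch '[-1,31,0,6.5,10,-3,61,0,13,10,-4,92,0,19.5,10,-6,123,0,26,10,-7,154,0,32.5,10,-8,184,0,39,10,-10,215,0,45.5,10,-11,246,0,52,10,-13,277,0,58.5,10,-14,307,0,65,10]'
python3 -m inch '[0,0,-30,0,10,0,0,-60,0,10,0,0,-85,0,10,0,0,-100,0,10,0,0,-100,0,10]'
python3 - <<'E'
from h import *
tcp()
E
```

```text
t: 10.1
tool_pos: [0.5404, -0.086, 0.1383]
orientation: [0.189, -3.136, -0.0]
force: [-0.0, -0.8, 0.6]
opening: 0.0412
gripper_force: 11.8
t: 10.52
tool_pos: [0.5374, -0.0865, 0.034]
orientation: [0.181, -3.13, -0.003]
force: [-0.3, 1.5, -0.9]
opening: 0.0413
gripper_force: 11.8
tcp [ 0.5374 -0.0865  0.034 ] yang -83.4 q6 -1.94 op 0.0413 t 10.5167
```

```bash
python3 -m inch '[0,0,0,0,10,0,0,0,0,10,0,0,0,0,10]' | grep pos
python3 - <<'E'
from h import *
for i in range(4): tcp(); c=cam('top')
E
```

```text
tool_pos: [0.5423, -0.0879, 0.0404]
tcp [ 0.5423 -0.0879  0.0404] yang -83.4 q6 -1.94 op 0.0411 t 10.7667
tcp [ 0.5423 -0.0879  0.0403] yang -83.4 q6 -1.94 op 0.0413 t 10.8167
tcp [ 0.5422 -0.0879  0.0402] yang -83.4 q6 -1.94 op 0.0407 t 10.8667
tcp [ 0.5419 -0.0878  0.0398] yang -83.4 q6 -1.94 op 0.041 t 10.9167
```

```bash
python3 -m inch '[0,0,-8,0,10,0,0,-16,0,10,0,0,-21,0,10,0,0,-24,0,10,0,0,-24.5,0,10,0,0,-24.5,0,10,0,0,-24.5,0,54,0,0,-24.5,0,54,0,0,-24.5,0,54]'
python3 -m inch '[0,0,15,0,54,0,0,50,0,54,0,0,90,0,54,0,0,130,0,54,-1,-30,140,-7,54,-2,-60,150,-14,54,-4,-100,160,-21,54,-7,-140,160,-28,66,-10,-180,160,-35,66]'
python3 - <<'E'
from h import *
c=cam('top'); tcp()
blobs(c,(3,150,100),(15,255,255),(338,230,442,326),.015)
blobs(c,(3,150,100),(15,255,255),(200,220,330,310),.02)
E
```

```text
t: 11.72
tool_pos: [0.5404, -0.0873, 0.0132]
orientation: [0.181, -3.135, -0.0]
force: [-0.1, -0.3, 0.5]
opening: 0.0498
gripper_force: 0.0
t: 12.47
tool_pos: [0.531, -0.2692, 0.1747]
orientation: [0.778, 3.042, -0.001]
force: [0.6, -0.5, -0.1]
opening: 0.0586
gripper_force: 0.0
tcp [ 0.5293 -0.2763  0.1741] yang 60.5 q6 -1.62 op 0.0602 t 12.5167
[361.  255.7] [350 249  22  14 242] w [ 0.5367 -0.2578] ang 87.9 sd [10.2 15.6]
[362.3 292.9] [356 289  13   9  60] w [ 0.4314 -0.2579] ang 99.5 sd [5.3 8.8]
[410.2 304.2] [400 295  21  19 242] w [ 0.3975 -0.39  ] ang 122.1 sd [ 9.6 16. ]
[300.7 255.6] [293 244  16  25 317] w [ 0.5392 -0.0879] ang -176.2 sd [11.4 18.1]
```

```bash
python3 -m inch '[2,4,0,-7,66,5,10,0,-14,66,5,10,0,-21,66,5,10,-10,-28,66,5,10,-20,-35,66,5,10,-30,-42,66,5,10,-50,-49,66,5,10,-80,-56,66,5,10,-100,-63,66,5,10,-120,-63.5,66]'
python3 -m inch '[0,0,-25,0,66,0,0,-40,0,66,0,0,-45.5,0,66,0,0,-45.5,0,66,0,0,-45.5,0,66,0,0,-45.5,0,20,0,0,-45.5,0,10,0,0,-45.5,0,10,0,0,-45.5,0,10,0,0,-45.5,0,10]' 12
python3 - <<'E'
from h import *
tcp()
E
```

```text
t: 13.35
tool_pos: [0.535, -0.2569, 0.0517]
orientation: [-2.265, -2.174, 0.001]
force: [0.6, -0.1, -0.0]
opening: 0.0613
gripper_force: 0.0
t: 14.18
tool_pos: [0.5367, -0.2579, 0.0096]
orientation: [2.256, 2.183, 0.001]
force: [-0.3, 0.8, 4.6]
opening: 0.0412
gripper_force: 11.9
tcp [ 0.5367 -0.2579  0.0096] yang -1.9 q6 -0.5 op 0.0412 t 14.1833
```

```bash
python3 -m inch '[0,0,30,0,10,0,0,70,0,10,0,20,100,-7,10,0,40,120,-14,10,-1,65,130,-21,10,-1,90,130,-28,10,-1,115,130,-35,10,-2,140,130,-42,10,-2,165,130,-49,10,-2,190,130,-56,10]'
python3 -m inch '[0,20,0,-7,10,-1,40,0,-14,10,-1,50,-10,-21,10,-1,50,-40,-25.5,10,-1,50,-70,-25.5,10,-1,50,-95,-25.5,10,-1,50,-100,-25.5,10,-1,50,-100,-25.5,10,-1,50,-100,-25.5,10]'
python3 - <<'E'
from h import *
cam('top');cam('top');tcp()
E
```

```text
t: 15.02
tool_pos: [0.5336, -0.0662, 0.1385]
orientation: [3.022, 0.859, 0.0]
force: [0.1, 0.0, -0.8]
opening: 0.0416
gripper_force: 11.8
t: 15.77
tool_pos: [0.5333, -0.0175, 0.0394]
orientation: [3.136, 0.181, 0.001]
force: [0.1, 0.3, 0.4]
opening: 0.0412
gripper_force: 11.8
tcp [ 0.5347 -0.0177  0.0407] yang -83.4 q6 1.33 op 0.0409 t 15.8667
```

```bash
python3 -m inch '[0,0,-8,0,10,0,0,-16,0,10,0,0,-21,0,10,0,0,-24.5,0,10,0,0,-24.5,0,10,0,0,-24.5,0,10,0,0,-24.5,0,54,0,0,-24.5,0,54,0,0,-24.5,0,54]'
python3 -m inch '[0,0,15,0,54,0,0,50,0,54,0,0,90,7,54,0,0,130,14,54,0,0,150,21,54,0,0,155,28,54,0,0,155,35,54,0,0,155,42,66,0,0,155,49,66,0,0,155,56,66]'
python3 - <<'E'
from h import *
c=cam('top'); tcp()
blobs(c,(3,150,100),(15,255,255),(338,230,442,326),.015)
blobs(c,(3,150,100),(15,255,255),(200,220,330,310),.02)
E
```

```text
t: 16.62
tool_pos: [0.5326, -0.0174, 0.0136]
orientation: [-3.136, -0.181, 0.001]
force: [-0.8, -0.2, -0.3]
opening: 0.0498
gripper_force: 0.0
t: 17.45
tool_pos: [0.5328, -0.0175, 0.1688]
orientation: [-2.679, -1.64, 0.0]
force: [0.2, 0.1, -0.1]
opening: 0.0606
gripper_force: 0.0
tcp [ 0.5327 -0.0174  0.1688] yang -26.5 q6 0.33 op 0.0612 t 17.5
[361.7 297.2] [350 290  24  16 247] w [ 0.4192 -0.2559] ang 105.9 sd [ 9.7 16. ]
[410.2 304.2] [400 295  21  19 244] w [ 0.3975 -0.3898] ang 121.8 sd [ 9.6 16.1]
[300.8 255.6] [293 244  16  25 316] w [ 0.5393 -0.088 ] ang -175.9 sd [11.5 17.9]
```

```bash
python3 -m inch '[-15,-32,0,6,66,-30,-64,0,12,66,-46,-96,0,18,66,-61,-128,0,24,66,-77,-160,0,30,66,-92,-192,0,36,66,-107,-222,0,43,66,-114,-238,-25,43.5,66,-114,-238,-55,43.5,66,-114,-238,-90,43.5,66]'
python3 -m inch '[0,0,-30,0,66,0,0,-55,0,66,0,0,-68,0,66,0,0,-70.5,0,66,0,0,-70.5,0,66,0,0,-70.5,0,66,0,0,-70.5,0,20,0,0,-70.5,0,10,0,0,-70.5,0,10,0,0,-70.5,0,10]' 12
python3 - <<'E'
from h import *
cam('top');tcp()
E
```

```text
t: 18.33
tool_pos: [0.4195, -0.2578, 0.0798]
orientation: [1.893, 2.502, -0.0]
force: [-0.6, 0.5, 0.4]
opening: 0.0613
gripper_force: 0.0
t: 19.17
tool_pos: [0.4196, -0.2559, 0.0094]
orientation: [1.887, 2.509, 0.0]
force: [-0.4, 0.3, 3.3]
opening: 0.0416
gripper_force: 11.9
tcp [ 0.4196 -0.2559  0.0094] yang 16.1 q6 -0.93 op 0.0415 t 19.2167
```

```bash
python3 -m inch '[0,0,30,0,10,0,0,70,0,10,10,30,110,7,10,20,60,130,14,10,32,92,130,21,10,43,124,130,28,10,54,156,130,35,10,65,188,130,42,10,76,220,130,49,10,87,252,130,56,10]'
python3 -m inch '[11,30,0,7,10,19.5,55,0,14,10,19.5,55.5,-10,21,10,19.5,55.5,-40,24.5,10,19.5,55.5,-70,24.5,10,19.5,55.5,-95,24.5,10,19.5,55.5,-100,24.5,10,19.5,55.5,-100,24.5,10,19.5,55.5,-100,24.5,10]'
python3 - <<'E'
from h import *
cam('top');cam('top');tcp()
E
```

```text
t: 20.05
tool_pos: [0.5061, -0.0017, 0.1387]
orientation: [0.479, 3.104, -0.0]
force: [-0.3, -0.4, -0.4]
opening: 0.0413
gripper_force: 11.8
t: 20.8
tool_pos: [0.5259, 0.052, 0.0394]
orientation: [-0.181, 3.136, -0.0]
force: [-0.0, 0.2, -0.3]
opening: 0.0414
gripper_force: 11.8
tcp [0.5271 0.052  0.0407] yang -83.4 q6 -1.68 op 0.0411 t 20.9
```

```bash
python3 -m inch '[0,0,-8,0,10,0,0,-16,0,10,0,0,-21,0,10,0,0,-24.5,0,10,0,0,-24.5,0,10,0,0,-24.5,0,10,0,0,-24.5,0,54,0,0,-24.5,0,54,0,0,-24.5,0,54]'
python3 -m inch '[0,0,15,0,54,0,0,50,0,54,0,0,90,-7,54,0,0,130,-14,54,0,-20,150,-21,54,0,-50,155,-28,54,0,-80,155,-35,54,0,-115,155,-42,66,0,-150,155,-49,66,0,-185,155,-56,66]'
python3 - <<'E'
from h import *
c=cam('top'); tcp()
blobs(c,(3,150,100),(15,255,255),(338,230,442,326),.015)
blobs(c,(3,150,100),(15,255,255),(200,220,330,310),.02)
E
```

```text
t: 21.65
tool_pos: [0.525, 0.0521, 0.0136]
orientation: [0.181, -3.136, -0.0]
force: [0.6, 0.4, 0.1]
opening: 0.0504
gripper_force: 0.0
t: 22.48
tool_pos: [0.5251, -0.1343, 0.169]
orientation: [1.32, 2.85, 0.0]
force: [1.0, -0.6, -0.2]
opening: 0.0605
gripper_force: 0.0
tcp [ 0.5248 -0.1403  0.1689] yang 39.6 q6 -1.04 op 0.061 t 22.5333
[410.2 304.2] [400 295  21  19 243] w [ 0.3974 -0.3899] ang 122.1 sd [ 9.6 16.1]
[300.8 256.2] [294 244  15  25 288] w [ 0.5376 -0.088 ] ang -168.8 sd [10.8 17.4]
[249.9 260.1] [244 250  14  25 251] w [0.529  0.0554] ang 172.3 sd [ 9.6 17.4]
[279.2 262.3] [274 251  10  21 133] w [ 0.5214 -0.0272] ang 165.2 sd [ 6.1 15.1]
```

```bash
python3 -m inch '[-16,-32,0,-2,66,-32,-64,0,-4,66,-48,-96,0,-6,66,-64,-128,0,-7.5,66,-80,-160,0,-7.5,66,-96,-192,0,-7.5,66,-112,-224,0,-7.5,66,-127.5,-256.5,-20,-7.5,66,-127.5,-256.5,-55,-7.5,66,-127.5,-256.5,-90,-7.5,66]'
python3 -m inch '[0,0,-30,0,66,0,0,-55,0,66,0,0,-68,0,66,0,0,-70.5,0,66,0,0,-70.5,0,66,0,0,-70.5,0,66,0,0,-70.5,0,20,0,0,-70.5,0,10,0,0,-70.5,0,10,0,0,-70.5,0,10]' 12
python3 - <<'E'
from h import *
c=cam('top');tcp()
blobs(c,(3,150,100),(15,255,255),(200,220,330,310),.02)
E
```

```text
t: 23.37
tool_pos: [0.3976, -0.3924, 0.0794]
orientation: [1.499, 2.757, -0.003]
force: [0.8, 0.7, -0.2]
opening: 0.0614
gripper_force: 0.0
t: 24.2
tool_pos: [0.3985, -0.3901, 0.0097]
orientation: [1.496, 2.761, -0.001]
force: [-0.8, 1.5, 5.2]
opening: 0.0418
gripper_force: 11.8
tcp [ 0.3986 -0.3901  0.0097] yang 33.1 q6 -1.44 op 0.0419 t 24.25
[300.8 255.6] [293 244  16  25 316] w [ 0.5391 -0.088 ] ang -175.0 sd [11.4 17.9]
[275.9 258.8] [268 247  17  25 325] w [ 0.5314 -0.0179] ang -172.8 sd [11.6 18.2]
[249.7 263.5] [242 252  17  24 311] w [0.5193 0.0558] ang -171.4 sd [11.4 17.5]
```

```bash
python3 -m inch '[0,0,30,0,10,0,0,70,0,10,9,38,110,7,10,18,76,130,14,10,27,114,130,21,10,36,152,130,28,10,45,190,130,35,10,54,228,130,42,10,63,266,130,49,10,72,304,130,56,10]'
python3 -m inch '[9,38,0,3,10,18,76,0,7.5,10,27,114,0,7.5,10,36,152,0,7.5,10,44,190,0,7.5,10,48,207,0,7.5,10,48,207,-20,7.5,10,48,207,-60,7.5,10,48,207,-90,7.5,10,48,207,-90,7.5,10]'
python3 -m inch '[0,0,0,0,10,0,0,0,0,10]' | grep pos
python3 - <<'E'
from h import *
cam('top');c=cam('wrist');tcp(); cv2.imwrite('pics/w3.png',c['image'])
E
```

```text
t: 25.08
tool_pos: [0.4699, -0.0833, 0.1388]
orientation: [0.015, 3.141, -0.0]
force: [0.0, -0.6, -0.7]
opening: 0.0421
gripper_force: 11.7
t: 25.92
tool_pos: [0.5124, 0.1211, 0.0417]
orientation: [0.181, -3.125, 0.001]
force: [-2.0, -0.2, -0.6]
opening: 0.0417
gripper_force: 11.7
tool_pos: [0.5189, 0.1216, 0.0502]
tcp [0.52   0.1217 0.0513] yang -83.4 q6 -1.55 op 0.0418 t 26.1833
```

View pics/w3.png

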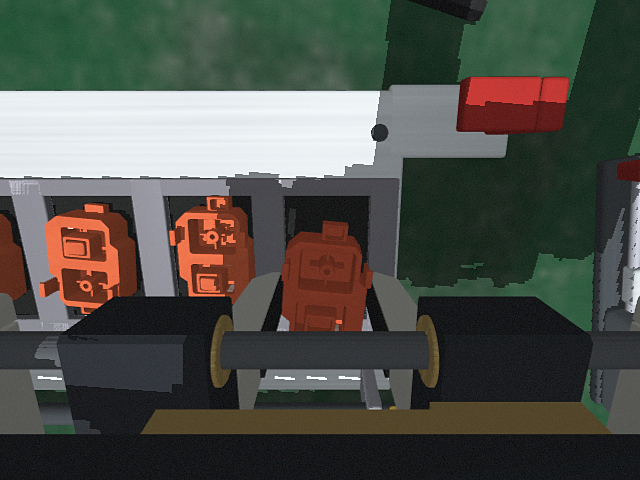

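The view shows the carried body above pocket 3, at (325,275). The body in pocket 2, at (212,245), sits a little toward the front and toward pocket 3, so I'll check it after this placement. Now I'll place the fourth body, opening the fingers only a little.

```bash
python3 -m inch '[0,0,-10,0,10,0,0,-20,0,10,0,0,-30,0,10,0,0,-34,0,10,0,0,-34.5,0,10,0,0,-34.5,0,10,0,0,-34.5,0,50,0,0,-34.5,0,50,0,0,-34.5,0,50]'
python3 -m inch '[0,0,0,0,50,0,0,40,0,50,0,0,80,0,50,0,0,110,0,50,20,-25,130,0,50,40,-50,150,0,50,60,-75,170,0,50,60,-75,190,0,50,60,-75,190,0,50,60,-75,190,0,50]'
python3 - <<'E'
from h import *
cam('top');c=cam('wrist');tcp(); cv2.imwrite('pics/w4.png',c['image'])
blobs(c,(3,150,60),(15,255,255),(0,0,640,300),.028,300)
c=cam('top');blobs(c,(3,150,100),(15,255,255),(200,220,330,310),.02)
E
```

```text
t: 26.93
tool_pos: [0.5175, 0.1215, 0.0134]
orientation: [0.181, -3.136, 0.0]
force: [0.5, -0.9, -0.1]
opening: 0.0466
gripper_force: 0.0
t: 27.77
tool_pos: [0.5787, 0.0464, 0.205]
orientation: [-0.18, 3.134, 0.0]
force: [0.5, 0.7, -1.3]
opening: 0.0466
gripper_force: 0.0
tcp [0.577  0.0471 0.2025] yang -83.4 q6 -1.69 op 0.0466 t 27.8667
[341.5 159.8] [ 321  124   43   71 2399] w [0.5197 0.0566] ang -169.9 sd [10.4 16.5]
[192.3 163. ] [ 165  127   52   72 2723] w [ 0.5387 -0.0836] ang -173.5 sd [12.  16.5]
[264.6 164.3] [ 241  129   47   72 2565] w [ 0.5321 -0.0155] ang -176.9 sd [11.3 16.5]
[407.  165.8] [ 383  130   52   71 2606] w [0.5181 0.1192] ang -175.2 sd [11.6 16.4]
[  6.  269.4] [  0 247  17  47 553] w [ 0.6673 -0.271 ] ang 170.1 sd [ 4.  13.1]
[300.8 255.6] [293 244  16  25 314] w [ 0.5393 -0.088 ] ang -174.7 sd [11.3 18.1]
[275.9 258.7] [268 247  17  25 324] w [ 0.5317 -0.0179] ang -173.1 sd [11.6 18.2]
[226.7 264.1] [220 254  14  21 252] w [0.5189 0.1204] ang -170.2 sd [10.3 15.8]
[255.1 265.8] [253 255   6  19  62] w [0.5126 0.0405] ang -177.6 sd [ 3.5 13.6]
```

View pics/w4.png

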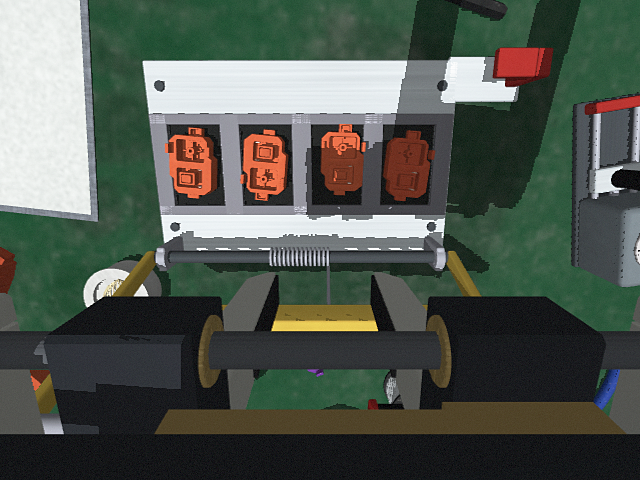

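All four bodies are in their pockets. The one in pocket 2, at (341,160), sits about 5 mm toward the front and the keeper, so I'll re-grip and centre it.

```bash
python3 -m inch '[-20,3,-10,0,56,-40,6,-30,0,56,-57,7.5,-60,0,56,-57,7.5,-100,0,56,-57,7.5,-135,0,56,-57,7.5,-155,0,56,-57,7.5,-160,0,56,-57,7.5,-160,0,56,-57,7.5,-160,0,56,-57,7.5,-160,0,56]'
python3 -m inch '[0,0,-10,0,56,0,0,-20,0,56,0,0,-27,0,56,0,0,-29.5,0,56,0,0,-29.5,0,56,0,0,-29.5,0,56]'
python3 - <<'E'
from h import *
tcp(); c=cam('top'); blobs(c,(3,150,100),(15,255,255),(200,220,330,310),.02)
E
```

```text
t: 28.75
tool_pos: [0.5224, 0.0543, 0.0459]
orientation: [-0.181, 3.133, -0.0]
force: [0.9, -0.9, 0.4]
opening: 0.0524
gripper_force: 0.0
t: 29.25
tool_pos: [0.5206, 0.0541, 0.0141]
orientation: [0.181, -3.136, -0.0]
force: [-0.6, 0.6, -0.2]
opening: 0.0522
gripper_force: 0.0
tcp [0.5206 0.0541 0.0141] yang -83.4 q6 -1.68 op 0.0522 t 29.25
[300.8 255.5] [293 244  16  25 316] w [ 0.5395 -0.088 ] ang -174.7 sd [11.3 18.1]
[279.  264.3] [271 251  14  21  78] w [ 0.5156 -0.0266] ang 152.2 sd [ 7.5 17.4]
[222.7 260.3] [221 257   4   8  25] w [0.5299 0.1318] ang -165.2 sd [2.7 6.3]
[225.8 274.5] [223 273   6   4  16] w [0.4895 0.1225] ang 54.7 sd [2.3 4.7]
```

Contact-free descent. Now grip, lift a little, shift, lower and release.

```bash
python3 -m inch '[0,0,0,0,20,0,0,0,0,10,0,0,0,0,10,0,0,0,0,10,0,0,0,0,10]' 12
python3 -m inch '[0,0,10,0,10,0,0,20,0,10,4.5,-1.7,20,0,10,4.5,-1.7,20,0,10,4.5,-1.7,20,0,10,4.5,-1.7,20,0,10,4.5,-1.7,10,0,10,4.5,-1.7,2,0,10,4.5,-1.7,0,0,10,4.5,-1.7,0,0,10]'
python3 - <<'E'
from h import *
tcp()
E
python3 -m inch '[0,0,0,0,50,0,0,0,0,50,0,0,0,0,50,0,0,20,0,50,0,0,60,0,50,0,0,100,0,50,30,0,130,0,50,55,-6,160,0,50,55,-6,190,0,50,55,-6,190,0,50]'
python3 - <<'E'
from h import *
cam('top');c=cam('wrist');tcp(); cv2.imwrite('pics/w5.png',cv2.resize(c['image'][90:240,130:480],None,fx=2.2,fy=2.2,interpolation=cv2.INTER_CUBIC))
blobs(c,(3,150,60),(15,255,255),(0,0,640,300),.028,300)
E
```

```text
t: 29.72
tool_pos: [0.5212, 0.0541, 0.0148]
orientation: [-0.181, 3.136, -0.0]
force: [0.2, 1.2, 3.3]
opening: 0.0409
gripper_force: 12.0
t: 30.55
tool_pos: [0.5249, 0.0524, 0.0134]
orientation: [0.181, -3.135, 0.0]
force: [0.8, -0.7, 1.6]
opening: 0.0409
gripper_force: 12.0
tcp [0.5249 0.0524 0.0134] yang -83.4 q6 -1.68 op 0.0409 t 30.55
t: 31.38
tool_pos: [0.5845, 0.0461, 0.2116]
orientation: [-0.18, 3.126, -0.001]
force: [0.9, 1.1, 1.4]
opening: 0.0463
gripper_force: 0.0
tcp [0.5814 0.0464 0.2056] yang -83.4 q6 -1.69 op 0.0463 t 31.4833
[194.9 155.9] [ 168  120   52   72 2718] w [ 0.5387 -0.0836] ang -173.4 sd [12.1 16.5]
[337.2 157.4] [ 316  121   43   71 2353] w [0.5247 0.0519] ang -168.9 sd [10.5 16.4]
[266.8 156.9] [ 244  122   46   72 2486] w [ 0.5319 -0.0152] ang -174.8 sd [11.  16.5]
[407.8 158.6] [ 384  123   52   71 2575] w [0.5182 0.1192] ang -175.4 sd [11.6 16.4]
[  7.8 264.8] [  0 240  21  54 822] w [ 0.6713 -0.2745] ang 168.1 sd [ 5.  15.9]
```

View pics/w5.png

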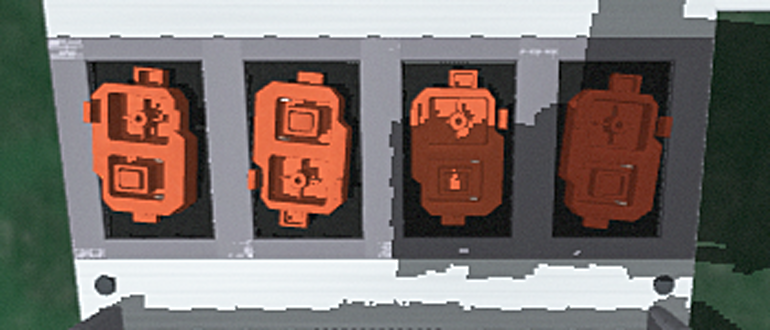

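All four bodies now sit centred and upright inside their dark pockets. Next I'll grip the raised sleeve.

```bash
python3 -m inch '[0,0,35,-7,60,0,0,70,-14,60,0,0,94,-21,60,0,0,94,-28,60,0,0,94,-35,60,0,0,94,-42,60,0,0,94,-49,60,0,0,94,-56,60,0,0,94,-63,60,0,0,94,-70,60]'
python3 -m inch '[0,-30,0,-7,60,0,-60,0,-14,60,0,-80,0,-20,60,0,-80,0,-20,60,0,-80,0,-20,60,0,-80,0,-20,60]'
python3 - <<'E'
from h import *
c=cam('wrist');tcp(); cv2.imwrite('pics/w6.png',c['image'])
blobs(c,(0,120,60),(5,255,255),(0,0,640,480),.205,40)
c=cam('top'); blobs(c,(0,150,60),(5,255,255),(180,180,320,260),.205,3)
E
```

```text
t: 32.32
tool_pos: [0.5792, 0.0465, 0.2957]
orientation: [-1.657, -2.665, 0.003]
force: [0.4, -0.8, 0.0]
opening: 0.0557
gripper_force: 0.0
t: 32.82
tool_pos: [0.5797, -0.033, 0.2969]
orientation: [-2.086, -2.346, 0.001]
force: [-0.3, -0.4, -0.1]
opening: 0.0558
gripper_force: 0.0
tcp [ 0.5799 -0.0327  0.2973] yang 6.7 q6 -0.26 op 0.0556 t 32.8667
[461.8   4. ] [440   0  45  16 302] w [0.65   0.1351] ang -169.6 sd [1.7 8.7]
[454.9  89.7] [434  85  42  12 347] w [0.6563 0.084 ] ang -170.7 sd [1.7 8. ]
[499.5 231. ] [489 222  22  19 155] w [ 0.7102 -0.0093] ang 163.6 sd [3.4 3.9]
[357.4 385. ] [353 374  12  23  78] w [ 0.6227 -0.1546] ang 96.9 sd [2.6 6.2]
[382.4 404.9] [368 396  29  14  95] w [ 0.6469 -0.1717] ang -160.0 sd [3.  7.6]
[229.6 198.9] [228 195   4   9  19] w [0.6551 0.0844] ang -172.5 sd [1.8 7.1]
[230.9 255.7] [229 253   5   6   7] w [0.5091 0.0792] ang -149.6 sd [2.5 5.1]
```

View pics/w6.png

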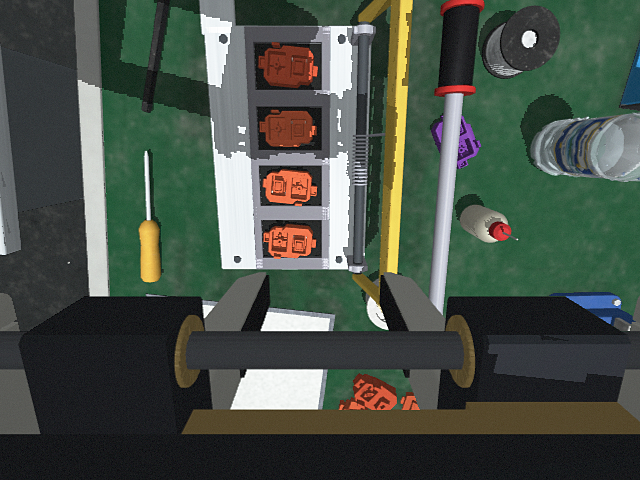

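The wrist view shows the raised sleeve at (460,47), with its lower ring at (455,90). Its centre is about (0.653, 0.107), and the bar is against its stop.

```bash
python3 -m inch '[14,28,0,0,60,28,56,0,0,60,42,84,0,0,60,57,113,0,0,60,72,141,0,0,60,72,141,-30,0,60,72,141,-60,0,60,72,141,-90,0,60,72,141,-108,0,60,72,141,-114,0,60]'
python3 -m inch '[0,0,0,0,60,0,0,0,0,60,0,0,0,0,15,0,0,0,0,0,0,0,0,0,0,0,0,0,0,0,0,0,0,0,0]' 25
python3 - <<'E'
from h import *
cam('top');tcp();print(robot.read_state()['force'])
E
```

```text
t: 33.75
tool_pos: [0.6496, 0.1086, 0.1792]
orientation: [-2.083, -2.345, 0.008]
force: [0.2, -0.3, -0.2]
opening: 0.0557
gripper_force: 0.0
t: 34.33
tool_pos: [0.6527, 0.1073, 0.1851]
orientation: [2.089, 2.345, 0.001]
force: [-0.4, 0.5, 0.1]
opening: 0.027
gripper_force: 0.0
tcp [0.6526 0.1073 0.1849] yang 6.6 q6 -0.03 op 0.0228 t 34.3833
[-0.70883345  0.53624498 -0.31452494]
```

```bash
python3 -m inch '[0,0,0,0,0,0,0,0,0,0]' 30 | tail -3
python3 -m inch '[-16.5,-1.9,3.9,0,0,-33.3,-3.8,6.1,0,0,-50.1,-5.7,6.6,0,0,-67,-7.6,5.4,0,0,-83.6,-9.5,2.5,0,0,-99.9,-11.4,-2.1,0,0,-115.6,-13.2,-8.2,0,0,-130.7,-14.9,-15.9,0,0,-144.9,-16.5,-25.1,0,0,-158.1,-18,-35.7,0,0]'
python3 -m inch '[-12.1,-1.4,-11.8,0,0,-23,-2.6,-24.8,0,0,-32.5,-3.7,-38.8,0,0,-40.6,-4.6,-53.7,0,0,-47.2,-5.4,-69.4,0,0,-52.2,-5.9,-85.6,0,0,-55.5,-6.3,-102.3,0,0,-57,-6.5,-115.8,0,0,-57.4,-6.5,-124.3,0,0,-57.4,-6.5,-128.2,0,0]'
python3 -m inch '[0,0,0,0,0,0,0,0,0,0,0,0,0,0,0]'
```

```text
force: [-2.1, -0.4, 2.6]
opening: 0.0213
gripper_force: 30.0
t: 35.38
tool_pos: [0.4949, 0.0892, 0.1501]
orientation: [2.088, 2.344, 0.004]
force: [0.9, -0.8, 4.5]
opening: 0.0212
gripper_force: 30.0
t: 36.22
tool_pos: [0.4365, 0.0827, 0.02]
orientation: [-2.089, -2.345, 0.001]
force: [-8.6, -1.8, 18.5]
opening: 0.0212
gripper_force: 30.0
t: 36.47
tool_pos: [0.4364, 0.0827, 0.021]
orientation: [-2.089, -2.345, 0.002]
force: [-6.9, -1.7, 8.3]
opening: 0.0213
gripper_force: 30.0
```

```bash
python3 -m inch '[0,0,-1.5,0,0,0,0,-3,0,0,0,0,-3,0,0,0,0,-3,0,0]'
python3 - <<'E'
from h import *
c=cam('wrist');tcp(); cv2.imwrite('pics/w7.png',c['image'][0:320])
E
```

```text
t: 36.8
tool_pos: [0.4366, 0.0827, 0.0192]
orientation: [-2.089, -2.345, 0.003]
force: [-14.2, -3.2, 22.9]
opening: 0.0212
gripper_force: 30.0
tcp [0.4365 0.0827 0.0192] yang 6.6 q6 -0.04 op 0.0214 t 36.85
```

View pics/w7.png

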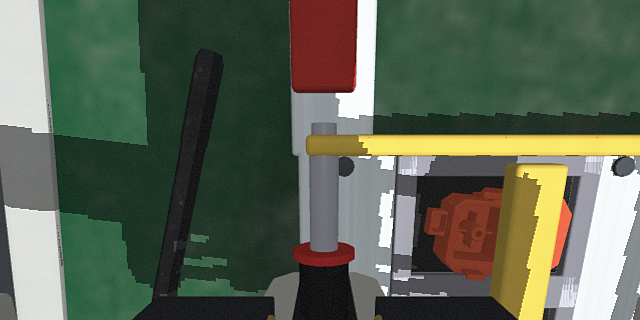

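The force rises from 8 N to 23 N, so the bar is on its stop. The bolt tip at (323,130) lines up with the red tongue at (323,50). Next I'll slide the bolt home while holding the bar down.

```bash
python3 -m inch '[-1.5,4,0,0,0,-2,8,0,0,0,-2.4,12,0,0,0,-2.8,16,0,0,0,-3.3,20,0,0,0,-3.8,24,0,0,0,-4.2,27,0,0,0,-4.5,30,0,0,0,-4.5,31,0,0,0,-4.5,31,0,0,0]'
python3 - <<'E'
from h import *
c=cam('wrist');tcp(); cv2.imwrite('pics/w8.png',c['image'][0:320])
E
```

```text
t: 37.68
tool_pos: [0.4331, 0.1124, 0.0194]
orientation: [2.087, 2.344, -0.004]
force: [-9.5, -12.0, 21.1]
opening: 0.021
gripper_force: 30.0
tcp [0.4331 0.1124 0.0194] yang 6.6 q6 0.03 op 0.0212 t 37.7333
```

View pics/w8.png

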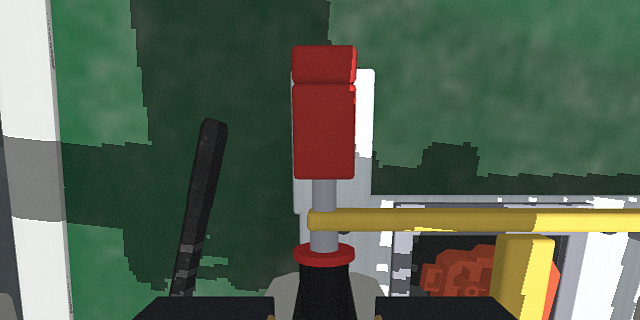

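The bolt is under the tongue, 29.7 mm along and against its stop (-12 N). I'll release it and move to view the timer.

```bash
python3 -m inch '[0.5,-1,2,0,0,0.5,-1,3,0,0,0.5,-1,3,0,40,0.5,-1,3,0,60,0.5,-1,3,0,60,0.5,-1,3,0,60,0.5,-1,40,0,60,0.5,-1,80,0,60,0.5,-1,120,0,60,0.5,-1,160,0,60]'
python3 -m inch '[20,35,20,0,60,40,70,20,0,60,45,90,20,0,60,45,90,20,0,60,45,90,20,0,60]'
python3 - <<'E'
from h import *
cam('top');c=cam('wrist');tcp(); cv2.imwrite('pics/w9.png',c['image'])
print('cap');blobs(c,(0,120,60),(5,255,255),(0,0,640,480),.072,40)
t=cam('top');print('top');blobs(t,(0,150,80),(4,255,255),(130,230,330,310),.072)
E
```

```text
t: 38.57
tool_pos: [0.4323, 0.1129, 0.179]
orientation: [-2.089, -2.345, 0.001]
force: [2.2, 0.3, 0.6]
opening: 0.0559
gripper_force: 0.0
t: 38.98
tool_pos: [0.4777, 0.2037, 0.1971]
orientation: [-2.087, -2.348, 0.001]
force: [-0.2, -0.8, -0.9]
opening: 0.0559
gripper_force: 0.0
tcp [0.4773 0.2023 0.1969] yang 6.6 q6 0.19 op 0.0557 t 39.0833
cap
[378.5  77.4] [364  62  30  32 744] w [0.5052 0.3275] ang 46.6 sd [5.5 5.8]
[439.   65.2] [430  62  19   7  58] w [0.5494 0.3412] ang -163.5 sd [0.6 4.2]
[295.2 100.3] [286  71  20  60 636] w [0.4437 0.3038] ang 106.1 sd [ 2.4 12.2]
[264.5 227.2] [ 251  200   31   56 1365] w [0.4273 0.2005] ang 89.6 sd [ 6.2 13.8]
[368.2 288.5] [367 277   7  23  50] w [0.5227 0.1556] ang 99.9 sd [1.3 6.7]
[275.2 285.3] [269 278  13  14 102] w [0.4405 0.1492] ang 53.3 sd [2.2 3.6]
[342.7 306.7] [340 295   5  26  48] w [0.5025 0.1356] ang 96.0 sd [0.9 7. ]
top
[235.9 293.1] [235 290   3   7  14] w [0.431  0.0856] ang -167.4 sd [1.6 5.8]
[218.7 295. ] [218 292   2   7   9] w [0.4267 0.1319] ang -177.2 sd [1.3 5.7]
[152.3 296. ] [150 295   5   3  10] w [0.4273 0.31  ] ang 103.1 sd [2.1 3.6]
[197.8 297.8] [190 294  17   9 114] w [0.4204 0.1877] ang 99.6 sd [ 6.  11.9]
```

View pics/w9.png

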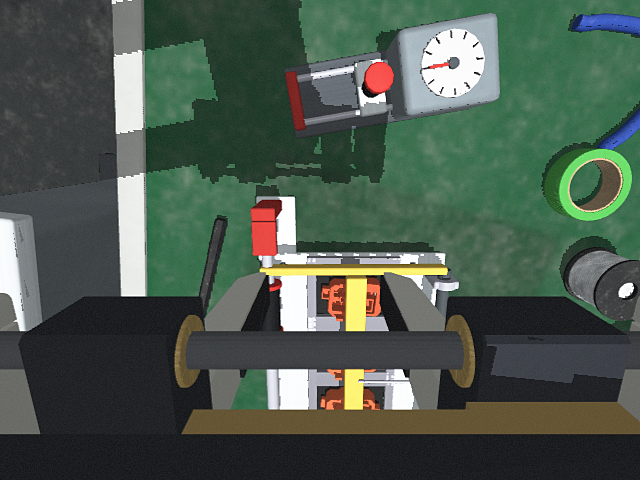

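The wrist view shows the knob cap at (378,77), which is at about (0.505, 0.327). The dial is at (453,63), so the timer yaw is about 16°, and the bolt is still under the keeper. Next I'll turn, move over the knob and descend.

```bash
python3 -m inch '[3,12,0,-7,60,6,24,0,-14,60,9,36,0,-21,60,11,48,0,-28,60,13,60,0,-35,60,16,72,0,-42,60,19,84,0,-49,60,22,98,0,-56,60,25,112,0,-63,60,28,124,0,-70,60]'
python3 -m inch '[0,0,0,-7,60,0,0,0,-10.5,60,0,0,-30,-10.5,60,0,0,-60,-10.5,60,0,0,-60,-10.5,60,0,0,-60,-10.5,60,0,0,-60,-10.5,60]'
python3 - <<'E'
from h import *
cam('top');tcp();t=cam('top');blobs(t,(0,150,80),(4,255,255),(130,230,180,310),.072)
c=cam('wrist');cv2.imwrite('pics/w10.png',c['image'])
E
```

```text
t: 39.97
tool_pos: [0.506, 0.3264, 0.1975]
orientation: [3.06, 0.712, -0.0]
force: [0.6, 1.1, 0.5]
opening: 0.0559
gripper_force: 0.0
t: 40.55
tool_pos: [0.5064, 0.3264, 0.139]
orientation: [-3.111, -0.439, -0.001]
force: [0.3, 0.6, 0.6]
opening: 0.0555
gripper_force: 0.0
tcp [0.507  0.3269 0.1399] yang -73.9 q6 1.78 op 0.0555 t 40.6
[147.6 268.4] [144 266   8   6  32] w [0.5024 0.3259] ang 86.8 sd [3.7 5.9]
[158.9 294.3] [150 291  18   8  66] w [0.4315 0.2924] ang 105.2 sd [ 3.  13.4]
```

View pics/w10.png

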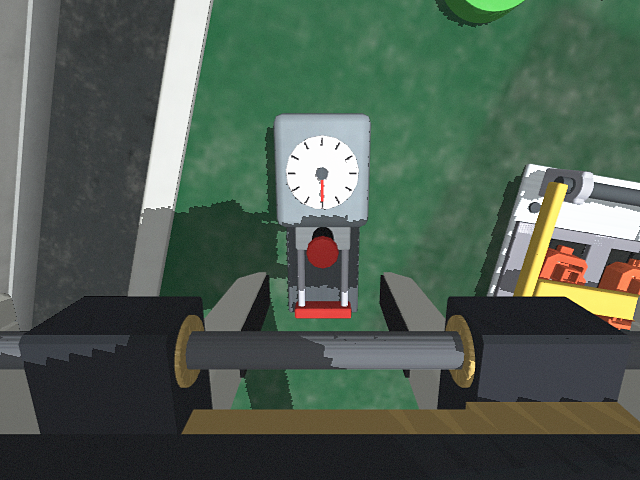

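The knob cap at (322,250) is centred between the fingers and the box edges run parallel to them, so I'll descend and pinch it.

```bash
python3 - <<'E'
from h import *
c=cam('wrist');tcp();blobs(c,(0,120,40),(8,255,255),(280,220,370,300),.072,200)
E
python3 -m inch '[-2,0,-35,0,60,-2,0,-70,0,60,-2,0,-95,0,60,-2,0,-108,0,60,-2,0,-108,0,60,-2,0,-108,0,60,-2,0,-108,0,60]'
```

```text
tcp [0.507  0.3273 0.1398] yang -73.9 q6 1.78 op 0.0558 t 40.75
[322.2 251.8] [307 236  32  33 789] w [0.507  0.3287] ang -161.3 sd [5.5 5.8]
t: 41.33
tool_pos: [0.5056, 0.3278, 0.0321]
orientation: [-3.109, -0.44, -0.005]
force: [0.0, -0.1, 0.5]
opening: 0.0559
gripper_force: 0.0
```

```bash
python3 -m inch '[0,0,0,0,20,0,0,0,0,0,0,0,0,0,0,0,0,0,0,0,0,0,0,0,0,0,0,0,0,0,0,0,0,0,0]' 30
python3 -m inch '[-4,-1.1,0,0,0,-9,-2.6,0,0,0,-14,-4,0,0,0,-19,-5.4,0,0,0,-24,-6.9,0,0,0,-29,-8.3,0,0,0,-34,-9.7,0,0,0,-39,-11.2,0,0,0,-43,-12.3,0,0,0,-45,-12.9,0,0,0]'
python3 -m inch '[0,0,0,0,0,0,0,0,0,0]'
```

```text
t: 41.92
tool_pos: [0.5038, 0.3278, 0.0299]
orientation: [-3.109, -0.44, -0.001]
force: [-1.1, 4.4, 1.9]
opening: 0.022
gripper_force: 30.0
t: 42.75
tool_pos: [0.4601, 0.3151, 0.03]
orientation: [-3.109, -0.44, -0.006]
force: [13.9, 10.0, -10.9]
opening: 0.0225
gripper_force: 30.0
t: 42.92
tool_pos: [0.4604, 0.3152, 0.03]
orientation: [-3.109, -0.44, -0.006]
force: [7.1, 7.4, -6.0]
opening: 0.0219
gripper_force: 30.0
```

```bash
python3 -m inch '[-2,-0.6,0,0,0,-2,-0.6,0,0,0]'
python3 - <<'E'
from h import *
c=cam('wrist');tcp(); cv2.imwrite('pics/w11.png',c['image'][100:400,150:500])
E
```

```text
t: 43.08
tool_pos: [0.4601, 0.3151, 0.0301]
orientation: [-3.108, -0.439, -0.012]
force: [16.8, 10.3, -15.9]
opening: 0.0214
gripper_force: 30.0
tcp [0.4601 0.3151 0.0301] yang -73.9 q6 1.8 op 0.022 t 43.1333
```

View pics/w11.png

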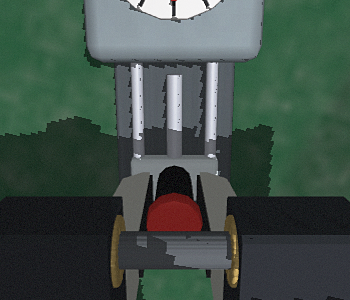

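The knob carriage is fully out at (175,165) in the crop. The force rises with no further movement, so it is at its stop. I'll hold it there and then let it go.

```bash
python3 -m inch '[1,0.3,0,0,0,1,0.3,0,0,0,1,0.3,0,0,0,1,0.3,0,0,0,1,0.3,0,0,0,1,0.3,0,0,0,1,0.3,0,0,0]'
python3 -m inch '[0,0,0,0,60,0,0,0,0,60,0,0,0,0,60,0,0,0,0,60,0,0,0,0,60,0,0,0,0,60,0,0,0,0,60,0,0,20,0,60,0,0,60,0,60,0,0,100,0,60]'
python3 -m inch '[0,0,40,0,60,-5,-40,70,0,60,-10,-80,70,0,60,-10,-80,70,0,60,-10,-80,70,0,60]'
python3 - <<'E'
from h import *
cam('top');c=cam('wrist');t=cam('top');tcp(); print(robot.read_state()['force'])
a=cv2.resize(c['image'],(400,300)); b=cv2.resize(t['image'][210:330,120:460],(800,282)); o=np.zeros((590,800,3),np.uint8); o[:300,:400]=a; o[305:587]=b
cv2.imwrite('pics/w12.png',o)
E
```

```text
t: 43.72
tool_pos: [0.4602, 0.3152, 0.03]
orientation: [-3.108, -0.439, -0.009]
force: [11.5, 10.1, -9.5]
opening: 0.0223
gripper_force: 30.0
t: 44.55
tool_pos: [0.4561, 0.3126, 0.1286]
orientation: [3.109, 0.44, -0.007]
force: [0.3, 1.0, 1.1]
opening: 0.056
gripper_force: 0.0
t: 44.97
tool_pos: [0.4484, 0.232, 0.2007]
orientation: [-3.111, -0.436, -0.003]
force: [-0.7, 0.0, 0.2]
opening: 0.0558
gripper_force: 0.0
tcp [0.4476 0.2342 0.1989] yang -73.9 q6 1.67 op 0.0554 t 45.1167
[0.47067652 0.41316149 0.16518087]
```

View pics/w12.png

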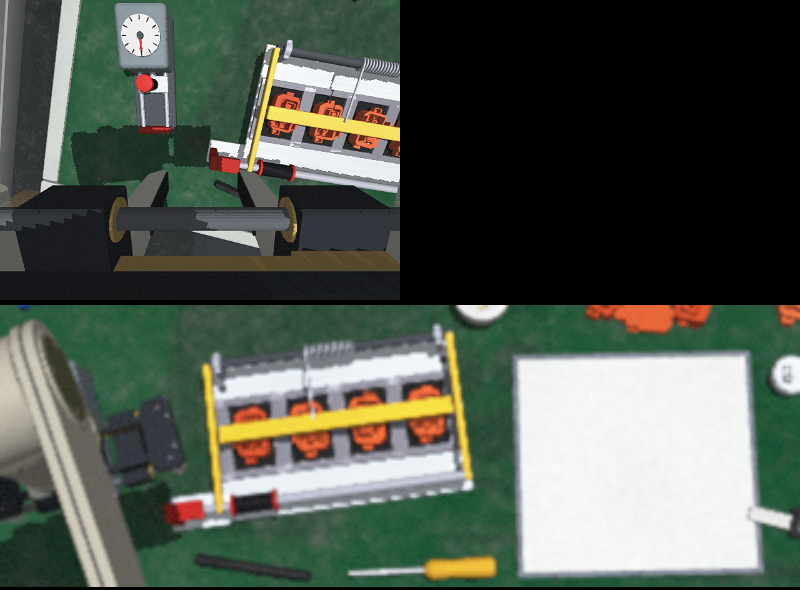

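The knob is back home at (146,84). The bar is down and bolted with the sleeve beside the keeper at (275,170), four bodies are in the pockets and the mat is empty. I'm handing the job in.

```bash
python3 -c "
from plant import job
print(job.close_job())"
```

```text
the job is handed in; nothing more can be done
None
```

I handed the job in at about 45 s: all four switch bodies are upright in their own pockets, the bar is down with the bolt fully home, and the timer knob was pulled to its stop, held about a second and let go. No score came back.

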